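# Feed a lens blank through a drilling jig with a push stick

### The arm

A 6-joint arm with a two-finger parallel gripper is mounted at the origin on the work surface. World frame = base frame: x ahead of the robot, y to its left, z up, the work surface at z = 0. Lengths are in m, angles in rad, forces in N, time in s.
With the tool pointing down it reaches from about 0.25 to 0.775 m from the base axis. Payload 4 kg.
Tool frame: the origin (TCP) lies at the very end of the fingers, on their centre line; the grasp point (between the pads) lies 19 mm behind it; y points along the fingers, z is the direction in which the jaws open and shut, and the axes are right-handed (so a half turn about y gives the same grasp; the last joint's range is limited). The gripper opens to 94 mm and grips with 3 to 60 N. Pads are 16 mm wide; open, the fingers measure 119 mm over their backs; the gripper's body (75 mm by 177 mm) begins 78 mm behind the grasp point.
Start: joints at [-1.39, 0.087, 1.371, -0, 1.684, -0.103], TCP at [0.154, -0.528, 0.206] pointing down, gripper open.
Joint ranges: [-3.1, 3.1], [-0.76, 2.03], [0.27, 2.55], [-1.08, 4.22], [0.17, 2.65], [-2.57, 2.57]. Speed limits (rad/s): [2.79, 2.79, 3.14, 3.14, 3.14, 3.14].

### API

Orientations are given as a unit quaternion [w, x, y, z].
In Python, from workcell import manip gives the robot as it stands. The module is installed in compiled form; this text tells all that it offers.
- The arm moves only by the tool apply_moves, never from a script. Its argument "steps" is a list of rows, each an object with "delta_pos": the shift along the tool's x, y, z in m, a list of three; "twist": the turn, a rotation vector about the tool's x, y, z in degrees, a list of three; "gripper": the finger opening in m, from 0 to 0.094. In form: [{"delta_pos": [tx, ty, tz], "twist": [ax, ay, az], "gripper": gripper}, ...]. A call has 1 to 20 rows; each row is the pose to reach, as a shift and turn from the pose measured when the call began, along the tool's axes at that moment; what a row does not reach only later rows make up. A row lasts 1/12 s, in which the tool goes at most 41.7 mm and 7.16 degrees, less where a joint would pass 70% of its speed; a pose out of reach is approached as far as the arm can. A call with a gripper value outside its range is refused whole. The fingers move at their own pace and stop on an object; "newtons" is the grip in N (left out, the last holds). Time passes only in rows, so rows that repeat a pose let the fingers close. It gives the time, the measured TCP pose, the force and the opening at its end, in the units of the state.
- manip.read_state(): the state, without advancing time (a new reading comes with each control period).
- manip.read_camera(name): name is "scene" or "top" or "wrist"; returns the picture (400x640x3 uint8, red, green, blue); there is no depth.
- manip.camera_params(name): a dict with "mtx" (3x3 intrinsics, pixels), "R" (3x3) and "t" (3): a world point X has camera coordinates R X + t. Camera axes: x right, y down, z forward; pixel columns grow to the right and rows downward; lengths in m; the calibration is good to about 2 mm. A picture is of the moment at which its call begins: read the wrist's pose just before it. camera_params takes no time and is no camera call; for the wrist camera it gives the pose at the moment of the call.
- manip.hand_in(): hands the job in, once; it reports no verdict.
Trained networks look in the newest picture that a camera, given by its name, has taken for a name from the list of things; names that differ only in an ending like _2 or _b are one class to them, and where a whole thing is asked for, a point or a joint stands for the part that bears it (a point fixed in the world has none). Each returns a list of dicts, best first, with "conf" (0 to 1); they miss things now and then, are a little off and sometimes report something else, mostly with a low value. They report only what shows in the picture. A call takes as long as a camera call. They do not tell look-alikes from the thing itself.
- manip.cut_out(camera, target): "region" (400x640 bool, what is visible of it) and "position" ([column, row] in pixels, amid what is visible of it).
- manip.landmark_of(camera, target): "position" ([column, row] in pixels: a listed point, or the origin of a listed thing).
The state is a dict: "clock": time; "qpos": joint angles; "joint_velocities": joint speeds; "effort": joint torques, N m; "eef_pos": TCP position; "tcp_rot": TCP orientation; "contact_force": force on the tool from outside, world axes, zero at the start; "torque": the same for the moment, N m; "opening": finger opening in m.
Only numpy, scipy, OpenCV 4.12 (cv2) and the standard library are available. Lean on these libraries where they do the work, as an engineer would, in place of code of your own. Each camera call takes 0.05 s, during which the arm holds its last target. There are 200 camera calls.

### The job

Pick up the push stick by its yellow handle and with its black nose feed the red lens blank along the jig's guide channel, past the spring roller, until it is fully home on the brass tip of the stop screw, then press it there with about 12 N for half a second. Work gently: more than 20 N between the stick and the blank or the jig, or between the blank and the stop, spoils the job, and neither the gripper nor the arm may touch the blank. Then draw the stick back out and lay it flat on its base, well on the blue mat, leaving the blank home and all other things where they are.

Things in the scene. Friction and masses are not known exactly. Their poses are not given: they have to be found in the camera images.
- jig: Fixed drilling jig: aluminium bed 300 x 110 mm, 10 mm thick, with olive-green rails rising 12 mm above the bed (tops 22 mm above the table). Origin at table level under the middle of the channel's mouth; x = feed direction along the channel, z up. The bed spans x -150 to +150 mm and is bare from -150 to -85 mm.
- mouth (a point): Middle of the channel's mouth on the bed's upper face (10 mm above the table); axes as the jig's. Beyond it (x 0 to 150 mm) the channel is 28 mm wide (inner faces at y = +-14 mm); before it, from x = -85 mm to 0, the rails form a funnel whose inner faces close in from y = +-34 mm to +-14 mm.
- roller_point (a point): Where the brass spring roller (12 mm diameter, axis upright) stands 2 mm into the channel from the -y rail: 75 mm beyond the mouth, y = -12 mm, on the bed. Sprung at about 0.9 N/mm with about 1 N preload, it gives way sideways as the blank passes, adding up to a few newtons of drag before the stop is reached. Axes as the jig's.
- stop_face (a point): Middle of the flat front face of the steel stop block, 4 mm above the bed; axes as the jig's (x = feed direction, into the block). It is set between 122 and 132 mm beyond the mouth. From this face a rigid stop screw with a flat brass tip (12 mm wide, 7 mm high) stands out towards the incoming blank by anything from 2 to 32 mm: set anew each time and not measured, to be felt. Home is on the tip.
- stop: The fixed steel stop block across the channel, carrying the stop screw; 12 mm high, with a dark cross bar and black knob on it, up to 29 mm above the bed, starting 6 mm behind its front face. Origin on the bed at the bottom of the front face, axes as the jig's. With the blank home, the blank's origin is 25 to 55 mm before the front face, as the screw is set.
- blank: Red lens blank, loose: a flat plate with two round ends, 46 mm long (its x) x 26 mm wide (its y) x 8 mm thick, end radius 13 mm, 25 g or so. Starts lying on the bed in the funnel, a little askew; pushed skewed it can jam at the mouth, and then has to be eased back and nudged straight. Origin at the centre of its underside, x along its length. Its long axis must end up along the channel.
- stick: Push stick, loose, lying on the blue mat on its base: wooden bar 150 mm long (x) x 24 mm wide (y) x 12 mm high with a black rubber nose at the +x end (flat end face at x = +75 mm), and in the middle on top a yellow handle block 50 mm long (x) x 20 mm wide (y) from z = 12 to 56 mm, to be gripped across its width from above. About 120 g, centre of mass near the middle. Origin at the centre of its underside, x towards the nose, z up.
- stick_nose (a point): Centre of the flat end face of the stick's nose, 75 mm ahead of the stick's origin and 6 mm above its base; axes as the stick's.
- mat: Blue mat, fixed, 260 mm (x) x 200 mm (y), 2 mm thick. Origin at the centre of its underside.
- spare_a: Spare lens blank, green, same size as the red one, loose on the yellow sheet; leave alone. Origin at the centre of its underside.
- spare_b: Spare lens blank, light blue, same size, loose on the yellow sheet; leave alone. Origin at the centre of its underside.
- screwdriver: Red-handled screwdriver lying on the table; leave alone.
- rotary_tool: Yellow hand-held rotary tool, about 180 mm long, 44 mm high, lying on the table; leave alone.
- bit_jar: Small closed glass jar, 48 mm diameter, 70 mm high; leave alone.
- offcut: Wooden offcut 90 x 60 x 20 mm; leave alone.
- rule: Steel rule 200 x 25 x 4 mm; leave alone.
Not all that is in view belongs to the job. There is more than one size of the blank; the job needs the smallest.

How it is judged:
By the outcome, as a careful person would: the job done as asked, in the order asked, and still so for the second after the job is handed in, with the robot touching nothing.
It also fails if it takes over 72 s, if anything falls off the work surface, if the arm or the gripper's body presses on something with over 40 N, if the wrist force passes 120 N, or if a joint passes its speed limit or range.

## Working session

There is one attempt and no reset: what is moved stays moved. The work goes in short steps, Python scripts to look and compute and a tool call to move; the robot and the scene stay as the last step left them, time stands still between calls to the robot, and variables do not carry over. Pictures are saved under pics/ and viewed, about 8 in all and at most 12, crops included, and the job is handed in when it is done.

Besides the shell and the picture viewer there is one more tool, called after "Request:" by a JSON object that holds its "name" and its "arguments". apply_moves: Moves the arm, as the interface text tells. Its arguments: {"type":"object","properties":{"steps":{"type":"array"},"newtons":{"type":"number"}},"required":["steps"]}

```bash
mkdir -p pics
cat > h.py <<'E'
import numpy as np, cv2
from workcell import manip
def ray(cam,px):
    p=manip.camera_params(cam); K=np.array(p["mtx"]);R=np.array(p["R"]);t=np.array(p["t"])
    d=R.T@np.linalg.solve(K,[px[0],px[1],1.]); return -R.T@t,d
def at_z(cam,px,z):
    c,d=ray(cam,px); return c+d*(z-c[2])/d[2]
def proj(cam,X):
    p=manip.camera_params(cam); c=np.array(p["R"])@np.array(X)+np.array(p["t"]); q=np.array(p["mtx"])@c; return q[:2]/q[2]
def save(im,name): cv2.imwrite("pics/"+name,cv2.cvtColor(im,cv2.COLOR_RGB2BGR))
E
python3 - <<'E'
from h import *
np.set_printoptions(precision=4,suppress=True)
s=manip.read_state(); print({k:np.round(v,3) for k,v in s.items()})
save(manip.read_camera("top"),"top.png"); 
for n,z in [("jig",0),("mouth",.01),("roller_point",.01),("stop_face",.014),("blank",.01),("stick",.002),("stick_nose",.008),("mat",0)]:
    for r in manip.landmark_of("top",n)[:3]: print(n,round(r["conf"],2),np.round(r["position"],1),at_z("top",r["position"],z))
save(manip.read_camera("scene"),"scene.png")
E
```

```text
{'clock': np.float64(0.0), 'qpos': array([-1.39 ,  0.088,  1.372, -0.   ,  1.684, -0.103]), 'joint_velocities': array([ 0.   ,  0.001, -0.001, -0.001, -0.002, -0.002]), 'effort': array([  0.   , -34.018, -30.242,   0.072,   0.033,  -0.   ]), 'eef_pos': array([ 0.154, -0.527,  0.204]), 'tcp_rot': array([ 0.1  , -0.1  ,  0.701, -0.699]), 'contact_force': array([ 0.043, -0.607, -0.466]), 'torque': array([-0.015,  0.051,  0.014]), 'opening': np.float64(0.094)}
jig 0.61 [290.8 215. ] [0.5431 0.043  0.    ]
mouth 0.83 [270.2 211.9] [0.5502 0.0997 0.01  ]
roller_point 0.85 [245.9 202.3] [0.5773 0.1687 0.01  ]
stop_face 0.6 [227.9 204.2] [0.5711 0.218  0.014 ]
blank 0.64 [274.9 113.7] [0.8401 0.0944 0.01  ]
blank 0.62 [420.5 312.6] [ 0.2802 -0.3088  0.01  ]
blank 0.61 [290.6 217.8] [0.5338 0.0424 0.01  ]
stick 0.63 [408.4 219.9] [ 0.5297 -0.2863  0.002 ]
stick 0.62 [405.2 231.3] [ 0.4977 -0.2764  0.002 ]
stick 0.33 [180.9 258.9] [0.42   0.3436 0.002 ]
stick_nose 0.75 [378.2 230.8] [ 0.4983 -0.2007  0.008 ]
mat 0.71 [411.4 221.5] [ 0.5254 -0.2949  0.    ]
```

View pics/top.png

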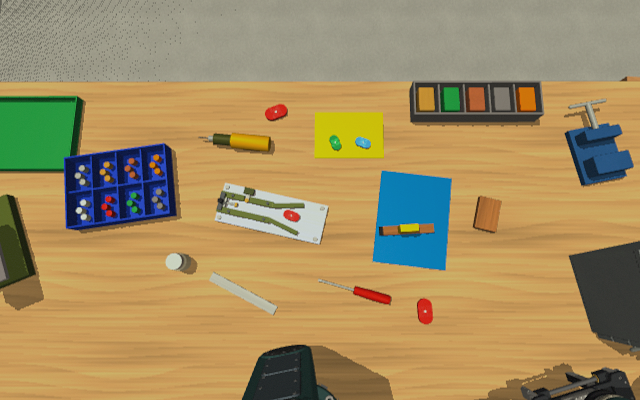

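Run:
```python
from h import *
from scipy.spatial.transform import Rotation as Ro
np.set_printoptions(precision=3,suppress=True)
s=manip.read_state(); q=s["tcp_rot"]; print(Ro.from_quat(np.roll(q,-1)).as_matrix())
im=cv2.imread("pics/top.png"); a=cv2.resize(im[170:280,205:455],None,fx=3.2,fy=3.2,interpolation=cv2.INTER_CUBIC)
b=[cv2.resize(im[y-20:y+20,x-30:x+30],None,fx=3.2,fy=3.2,interpolation=cv2.INTER_CUBIC) for x,y in((276,112),(425,311),(291,215))]
b=np.hstack(b); o=np.zeros((a.shape[0]+b.shape[0],800,3),np.uint8); o[:a.shape[0]]=a;o[a.shape[0]:,:b.shape[1]]=b
cv2.imwrite("pics/crop.png",o)
print(manip.camera_params("wrist"))
```

```text
[[-0.96  0.    0.28]
 [-0.28  0.   -0.96]
 [-0.   -1.   -0.  ]]
{'mtx': array([[302.399,   0.   , 319.543],
       [  0.   , 302.399, 197.457],
       [  0.   ,   0.   ,   1.   ]]), 'R': array([[ 0.28 , -0.96 , -0.   ],
       [-0.92 , -0.269,  0.285],
       [-0.273, -0.08 , -0.959]]), 't': array([-0.55 , -0.03 ,  0.392])}
```

View pics/crop.png

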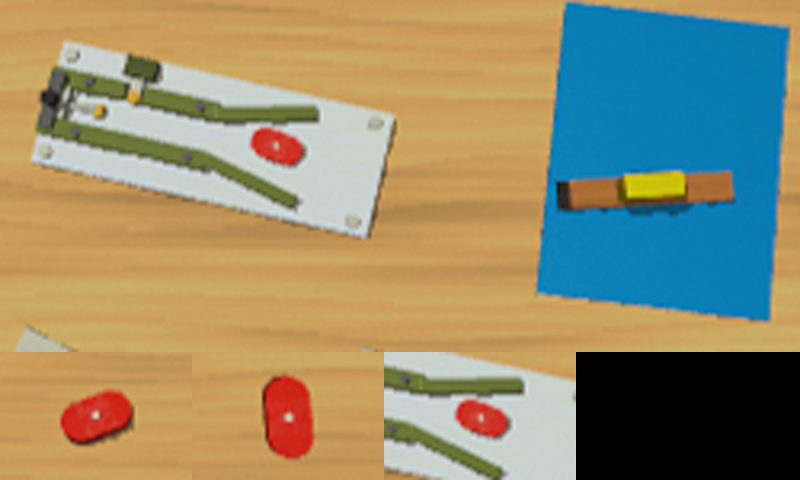

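Red candidates: (276,112) and (425,311), both loose on the table and larger, and (291,215). The last is the smallest and lies in the jig's funnel, so it is the right one. The stick's black nose is at (378,231), with its handle near (409,228). I'm moving to a view between stick and jig.

Request:
{"name": "apply_moves", "arguments": {"steps": [{"delta_pos":[-0.466,-0.095,-0.289],"twist":[0,-73.7,0],"gripper":0.06},{"delta_pos":[-0.466,-0.095,-0.289],"twist":[0,-73.7,0],"gripper":0.06},{"delta_pos":[-0.466,-0.095,-0.289],"twist":[0,-73.7,0],"gripper":0.06},{"delta_pos":[-0.466,-0.095,-0.289],"twist":[0,-73.7,0],"gripper":0.06},{"delta_pos":[-0.466,-0.095,-0.289],"twist":[0,-73.7,0],"gripper":0.06},{"delta_pos":[-0.466,-0.095,-0.289],"twist":[0,-73.7,0],"gripper":0.06},{"delta_pos":[-0.466,-0.095,-0.289],"twist":[0,-73.7,0],"gripper":0.06},{"delta_pos":[-0.466,-0.095,-0.289],"twist":[0,-73.7,0],"gripper":0.06},{"delta_pos":[-0.466,-0.095,-0.289],"twist":[0,-73.7,0],"gripper":0.06},{"delta_pos":[-0.466,-0.095,-0.289],"twist":[0,-73.7,0],"gripper":0.06},{"delta_pos":[-0.466,-0.095,-0.289],"twist":[0,-73.7,0],"gripper":0.06},{"delta_pos":[-0.466,-0.095,-0.289],"twist":[0,-73.7,0],"gripper":0.06},{"delta_pos":[-0.466,-0.095,-0.289],"twist":[0,-73.7,0],"gripper":0.06},{"delta_pos":[-0.466,-0.095,-0.289],"twist":[0,-73.7,0],"gripper":0.06},{"delta_pos":[-0.466,-0.095,-0.289],"twist":[0,-73.7,0],"gripper":0.06},{"delta_pos":[-0.466,-0.095,-0.289],"twist":[0,-73.7,0],"gripper":0.06},{"delta_pos":[-0.466,-0.095,-0.289],"twist":[0,-73.7,0],"gripper":0.06},{"delta_pos":[-0.466,-0.095,-0.289],"twist":[0,-73.7,0],"gripper":0.06}]}}

```text
clock: 2.0
eef_pos: [0.5196, -0.1211, 0.3003]
tcp_rot: [0.499, -0.5, 0.501, -0.501]
contact_force: [-0.4, 0.6, 0.1]
opening: 0.0602
```

```bash
cat >> h.py <<'E'
from scipy.spatial.transform import Rotation as Ro
np.set_printoptions(precision=4,suppress=True)
def tool():
    s=manip.read_state(); return np.array(s["eef_pos"]),Ro.from_quat(np.roll(s["tcp_rot"],-1)).as_matrix(),s
def st():
    p,R,s=tool(); print("t",round(s["clock"],2),"p",p,"xhead",round(np.degrees(np.arctan2(-R[1,0],-R[0,0])),2),"ty",R[:,1],"F",np.array(s["contact_force"]),"op",round(s["opening"],4))
E
python3 - <<'E'
from h import *
st(); im=manip.read_camera("wrist"); save(im,"w1.png")
for n,z in [("jig",0),("mouth",.01),("roller_point",.01),("stop_face",.014),("blank",.01),("stick",.002),("stick_nose",.008),("mat",0)]:
    for r in manip.landmark_of("wrist",n)[:3]: print(n,round(r["conf"],2),np.round(r["position"],1),at_z("wrist",r["position"],z))
hsv=cv2.cvtColor(im,cv2.COLOR_RGB2HSV)
def blob(lo,hi,z,near):
    m=cv2.inRange(hsv,lo,hi); n,l,s,c=cv2.connectedComponentsWithStats(m)
    for i in range(1,n):
        if s[i,4]>150:
            cs,_=cv2.findContours((l==i).astype(np.uint8),cv2.RETR_EXTERNAL,cv2.CHAIN_APPROX_NONE)
            P=np.array([at_z("wrist",p,z)[:2]*1000 for p in cs[0][:,0]],np.float32)
            print(near,s[i,4],np.round(c[i]),cv2.minAreaRect(P))
blob((0,150,120),(6,255,255),.018,"red"); blob((24,150,130),(34,255,255),.058,"yellow")
E
```

```text
t 2.0 p [ 0.5196 -0.1211  0.3003] xhead 89.85 ty [-0.0006 -0.0002 -1.    ] F [-0.3852  0.5763  0.1123] op 0.0602
jig 0.59 [339.9   7. ] [0.5485 0.0959 0.    ]
jig 0.3 [331.7  47.9] [0.5375 0.0441 0.    ]
mouth 0.71 [344.2   2.7] [0.5538 0.0983 0.01  ]
blank 0.88 [555.1  12.6] [0.8435 0.0864 0.01  ]
blank 0.79 [329.7  47.8] [0.5347 0.0431 0.01  ]
blank 0.74 [188.6 273.7] [ 0.2904 -0.3163  0.01  ]
stick 0.8 [314.  250.9] [ 0.5102 -0.2766  0.002 ]
stick 0.7 [463.9 187.4] [ 0.7557 -0.1629  0.002 ]
mat 0.95 [329.5 262.7] [ 0.5377 -0.3004  0.    ]
mat 0.55 [333.5  49.8] [0.5406 0.0425 0.    ]
mat 0.27 [474.1 135.7] [ 0.7615 -0.0798  0.    ]
red 839 [561.  15.] ((846.7487182617188, 84.25261688232422), (37.63109588623047, 47.249656677246094), 20.931102752685547)
red 722 [199. 198.] ((327.88787841796875, -179.29562377929688), (99.6649169921875, 23.092565536499023), 75.06270599365234)
red 592 [186. 276.] ((289.5531921386719, -315.95721435546875), (35.114620208740234, 63.08169174194336), 89.92632293701172)
yellow 10003 [486. 155.] ((750.0663452148438, -109.12818145751953), (174.81301879882812, 123.94436645507812), 89.99995422363281)
yellow 206 [309. 265.] ((505.2846984863281, -274.7413635253906), (16.758909225463867, 45.170658111572266), 3.4019393920898438)
```

View pics/w1.png

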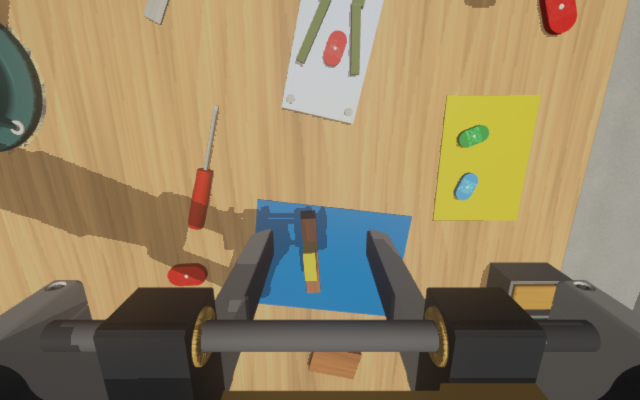

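Request:
{"name": "apply_moves", "arguments": {"steps": [{"delta_pos":[0.154,0.04,-0.0146],"twist":[0,-3,0],"gripper":0.07},{"delta_pos":[0.154,0.08,-0.0146],"twist":[0,-3,0],"gripper":0.07},{"delta_pos":[0.154,0.16,-0.0146],"twist":[0,-3,0],"gripper":0.07},{"delta_pos":[0.154,0.16,-0.0146],"twist":[0,-3,0],"gripper":0.07},{"delta_pos":[0.154,0.16,-0.0146],"twist":[0,-3,0],"gripper":0.07},{"delta_pos":[0.154,0.16,-0.0146],"twist":[0,-3,0],"gripper":0.07},{"delta_pos":[0.154,0.16,-0.0146],"twist":[0,-3,0],"gripper":0.07},{"delta_pos":[0.154,0.16,-0.0146],"twist":[0,-3,0],"gripper":0.07}]}}

```text
clock: 3.12
eef_pos: [0.5047, -0.274, 0.1392]
tcp_rot: [-0.512, 0.512, -0.489, 0.486]
contact_force: [0.1, -0.1, 0.3]
opening: 0.0698
```

Run:
```python
from h import *
st(); im=manip.read_camera("wrist"); save(im,"w2.png")
for n,z in [("stick",.002),("stick_nose",.008)]:
    for r in manip.landmark_of("wrist",n)[:3]: print(n,round(r["conf"],2),np.round(r["position"],1),at_z("wrist",r["position"],z))
hsv=cv2.cvtColor(im,cv2.COLOR_RGB2HSV)
m=cv2.inRange(hsv,(22,130,150),(34,255,255))
cs,_=cv2.findContours(m,cv2.RETR_EXTERNAL,cv2.CHAIN_APPROX_NONE)
for c in cs:
    if cv2.contourArea(c)>300:
        P=np.array([at_z("wrist",p,.058)[:2]*1000 for p in c[:,0]],np.float32); print(cv2.contourArea(c),cv2.boundingRect(c),cv2.minAreaRect(P))
```

```text
t 3.12 p [ 0.5047 -0.274   0.1392] xhead 92.86 ty [-0.0027  0.0025 -1.    ] F [ 0.0578 -0.0674  0.2883] op 0.0698
stick 0.68 [321.6 195.3] [ 0.5099 -0.2841  0.002 ]
stick_nose 0.64 [319.6 117.8] [ 0.5038 -0.2016  0.008 ]
959.5 (308, 180, 21, 51) ((506.0653991699219, -278.1348876953125), (18.512895584106445, 48.57540512084961), 3.468123197555542)
14787.0 (520, 0, 120, 155) ((732.0180053710938, -158.16822814941406), (106.84317779541016, 116.60847473144531), 0.29847559332847595)
```

View pics/w2.png

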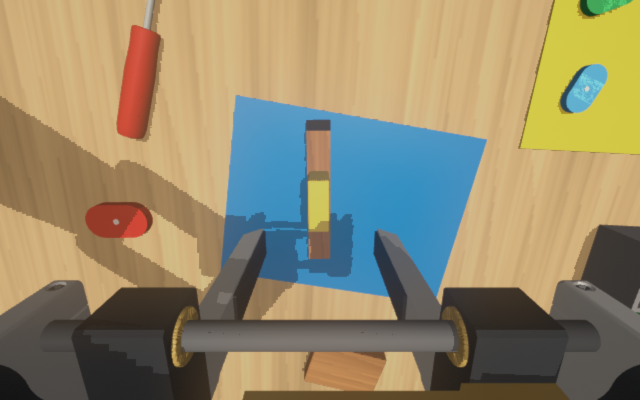

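Request:
{"name": "apply_moves", "arguments": {"newtons": 60, "steps": [{"delta_pos":[0.004,0.04,0.0013],"twist":[0,-0.6,0],"gripper":0.06},{"delta_pos":[0.004,0.08,0.0013],"twist":[0,-0.6,0],"gripper":0.05},{"delta_pos":[0.004,0.11,0.0013],"twist":[0,-0.6,0],"gripper":0.05},{"delta_pos":[0.004,0.122,0.0013],"twist":[0,-0.6,0],"gripper":0.04},{"delta_pos":[0.004,0.122,0.0013],"twist":[0,-0.6,0],"gripper":0.03},{"delta_pos":[0.004,0.122,0.0013],"twist":[0,-0.6,0],"gripper":0.0},{"delta_pos":[0.004,0.122,0.0013],"twist":[0,-0.6,0],"gripper":0.0},{"delta_pos":[0.004,0.122,0.0013],"twist":[0,-0.6,0],"gripper":0.0},{"delta_pos":[0.004,0.122,0.0013],"twist":[0,-0.6,0],"gripper":0.0},{"delta_pos":[0.004,0.122,0.0013],"twist":[0,-0.6,0],"gripper":0.0}]}}

```text
clock: 4.1
eef_pos: [0.511, -0.2796, 0.0251]
tcp_rot: [0.516, -0.515, 0.48, -0.488]
contact_force: [-1.2, 0.2, 6.8]
opening: 0.0197
```

Run:
```python
from h import *
st()
```

```text
t 4.1 p [ 0.511  -0.2796  0.0251] xhead 93.6 ty [ 0.009  -0.0057 -0.9999] F [-1.1956  0.2232  6.8359] op 0.0197
```

Request:
{"name": "apply_moves", "arguments": {"steps": [{"delta_pos":[0,-0.02,0],"twist":[0,0,0],"gripper":0.0},{"delta_pos":[0,-0.05,0],"twist":[0,0,0],"gripper":0.0},{"delta_pos":[-0.03,-0.085,0.004],"twist":[0,3,0],"gripper":0.0},{"delta_pos":[-0.065,-0.115,0.009],"twist":[0,6,0],"gripper":0.0},{"delta_pos":[-0.1,-0.14,0.014],"twist":[0,9,0],"gripper":0.0},{"delta_pos":[-0.14,-0.16,0.019],"twist":[0,12,0],"gripper":0.0},{"delta_pos":[-0.175,-0.175,0.024],"twist":[0,13.6,0],"gripper":0.0},{"delta_pos":[-0.21,-0.175,0.028],"twist":[0,13.6,0],"gripper":0.0},{"delta_pos":[-0.2295,-0.175,0.0295],"twist":[0,13.6,0],"gripper":0.0},{"delta_pos":[-0.2295,-0.175,0.0295],"twist":[0,13.6,0],"gripper":0.0},{"delta_pos":[-0.2295,-0.175,0.0295],"twist":[0,13.6,0],"gripper":0.0},{"delta_pos":[-0.2295,-0.175,0.0295],"twist":[0,13.6,0],"gripper":0.0}]}}

```text
clock: 5.1
eef_pos: [0.5245, -0.0483, 0.1992]
tcp_rot: [-0.456, 0.453, -0.538, 0.546]
contact_force: [0.1, 0.1, -0.9]
opening: 0.0196
```

Run:
```python
from h import *
st(); im=manip.read_camera("wrist"); save(im,"w3.png")
for n,z in [("mouth",.01),("jig",0),("roller_point",.01),("blank",.01)]:
    for r in manip.landmark_of("wrist",n)[:2]: print(n,round(r["conf"],2),np.round(r["position"],1),at_z("wrist",r["position"],z))
for r in manip.landmark_of("wrist","stick_nose")[:2]: print("nose",r)
p,R,s=tool()
# predicted pixel of nose-top edge corners for TCP at stick z=15..23
for h in (.015,.019,.023):
    print(h,[np.round(proj("wrist",p+R@np.array([-.075,h-.012,sy])),1) for sy in(-.012,.012)])
```

```text
t 5.1 p [ 0.5245 -0.0483  0.1992] xhead 80.0 ty [ 0.0098 -0.0066 -0.9999] F [ 0.075   0.0667 -0.8705] op 0.0196
mouth 0.71 [319.7  42.5] [0.5527 0.0989 0.01  ]
jig 0.6 [315.6  47.9] [0.5475 0.096  0.    ]
blank 0.57 [316.   99.7] [0.5379 0.0409 0.01  ]
nose {'position': [320.6, 117.2], 'conf': 0.76}
0.015 [array([299.2, 121.5]), array([340.3, 121.5])]
0.019 [array([299.7, 121.2]), array([339.8, 121.2])]
0.023 [array([300.1, 120.9]), array([339.4, 120.9])]
```

View pics/w3.png

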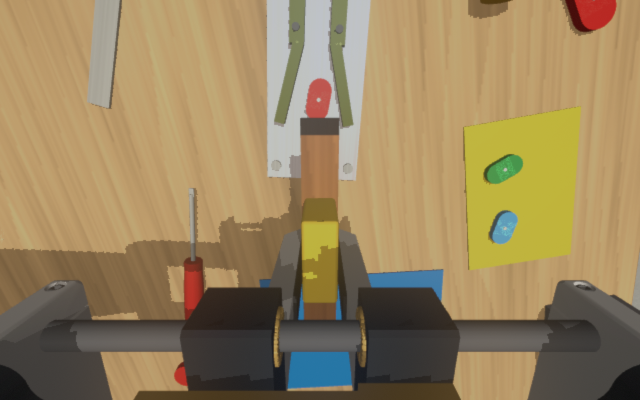

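The picture shows the held stick straight in the jaws, nose edge at (320,119). The blank is at (318,99), slightly skewed, and the mouth is at (320,43). Next I'll fit the jig heading and the blank pose.

Run:
```python
from h import *
im=cv2.cvtColor(cv2.imread("pics/w3.png"),cv2.COLOR_BGR2RGB); hsv=cv2.cvtColor(im,cv2.COLOR_RGB2HSV)
w=(hsv[...,1]<40)&(hsv[...,2]>150)
L=[];Rr=[]
for r in range(2,160,4):
    c=np.where(w[r,255:385])[0]+255
    L.append(at_z("wrist",(c[0]-.5,r),.01)[:2]); Rr.append(at_z("wrist",(c[-1]+.5,r),.01)[:2])
for E in(L,Rr):
    v=cv2.fitLine(np.array(E,np.float32),cv2.DIST_HUBER,0,1e-3,1e-3).ravel(); v=v if v[1]>0 else v*[-1,-1,1,1]
    print("edge head",np.degrees(np.arctan2(v[1],v[0])),v[2:])
    n=np.array([-v[1],v[0]]); print("offset of mouth(.5527,.0989) from edge",n@(np.array([.5527,.0989])-v[2:]))
m=cv2.inRange(hsv,(0,110,120),(8,255,255)); m[:, :290]=0;m[:,345:]=0;m[130:]=0
c=max(cv2.findContours(m,0,1)[0],key=cv2.contourArea)
P=np.array([at_z("wrist",p,.018)[:2]*1000 for p in c[:,0]],np.float32); print(cv2.boundingRect(c),cv2.minAreaRect(P))
```

```text
edge head 77.01438 [0.4857 0.0688]
offset of mouth(.5527,.0989) from edge -0.058502541117611814
edge head 77.16935 [0.5928 0.0441]
offset of mouth(.5527,.0989) from edge 0.051280919854774634
(306, 79, 25, 39) ((540.5614013671875, 41.426815032958984), (42.990623474121094, 25.008272171020508), 69.6078109741211)
```

Run:
```python
from h import *
im=cv2.cvtColor(cv2.imread("pics/w3.png"),cv2.COLOR_BGR2RGB); hsv=cv2.cvtColor(im,cv2.COLOR_RGB2HSV)
w=(hsv[...,1]<40)&(hsv[...,2]>150)
th=np.radians(77.1); u=np.array([np.cos(th),np.sin(th)]); n=np.array([-u[1],u[0]])
for r in range(2,76,6):
    row=hsv[r]; g=(row[:,0]>25)&(row[:,0]<45)&(row[:,1]>70)
    c=np.where(g)[0]; c=c[(c>265)&(c<375)]; l=c[c<319]; q=c[c>319]
    if len(l) and len(q):
        a=at_z("wrist",(l[-1]+.5,r),.022)[:2]; b=at_z("wrist",(q[0]-.5,r),.022)[:2]; d=(a+b)/2-[.5527,.0989]
        print(r,l[-1],q[0],"jx %.1f jyL %.1f jyR %.1f"%(d@u*1000,(a-[.5527,.0989])@n*1000,(b-[.5527,.0989])@n*1000))
```

```text
2 303 333 jx 35.6 jyL 18.7 jyR -11.1
8 303 333 jx 30.2 jyL 18.5 jyR -11.4
14 303 332 jx 24.7 jyL 18.3 jyR -10.7
20 303 332 jx 19.2 jyL 18.1 jyR -11.1
26 303 332 jx 13.6 jyL 17.9 jyR -11.4
32 303 331 jx 7.9 jyL 17.7 jyR -10.7
38 302 331 jx 2.2 jyL 18.6 jyR -11.0
44 302 331 jx -3.5 jyL 18.4 jyR -11.4
50 301 331 jx -9.4 jyL 19.3 jyR -11.7
56 299 332 jx -15.3 jyL 21.3 jyR -13.1
62 298 333 jx -21.2 jyL 22.2 jyR -14.6
68 296 334 jx -27.2 jyL 24.1 jyR -16.0
74 295 335 jx -33.3 jyL 25.1 jyR -17.5
```

```bash
cat >> h.py <<'E'
M=np.array([.5492,.0997]); th=np.radians(77.1); u=np.array([np.cos(th),np.sin(th)]); n=np.array([-u[1],u[0]])
def jpos():
    p,R,s=tool(); d=p[:2]-M; f=np.array(s["contact_force"]); print("jig TCP x %.4f y %.4f z %.4f"%(d@u,d@n,p[2]),"Fx %.1f Fy %.1f Fz %.1f"%(f[:2]@u,f[:2]@n,f[2]))
def go(jx,jy,z,head=77.1):
    p,R,s=tool(); t=np.r_[M+u*jx+n*jy,z]; h=np.degrees(np.arctan2(-R[1,0],-R[0,0])); print("delta",R.T@(t-p),"twist",h-head)
E
python3 - <<'E'
from h import *
jpos(); go(-.171,0,.045); go(-.171,0,.034)
E
```

```text
jig TCP x -0.1502 y -0.0089 z 0.1986 Fx 0.4 Fy -0.6 Fz -1.5
delta [ 0.0197  0.1536 -0.0114] twist 2.8004502784772853
delta [ 0.0196  0.1646 -0.0115] twist 2.8004502784772853
```

Request:
{"name": "apply_moves", "arguments": {"steps": [{"delta_pos":[0.0197,0.0,-0.0114],"twist":[0,2.8,0],"gripper":0.0},{"delta_pos":[0.0197,0.03,-0.0114],"twist":[0,2.8,0],"gripper":0.0},{"delta_pos":[0.0197,0.06,-0.0114],"twist":[0,2.8,0],"gripper":0.0},{"delta_pos":[0.0197,0.09,-0.0114],"twist":[0,2.8,0],"gripper":0.0},{"delta_pos":[0.0197,0.12,-0.0114],"twist":[0,2.8,0],"gripper":0.0},{"delta_pos":[0.0197,0.14,-0.0114],"twist":[0,2.8,0],"gripper":0.0},{"delta_pos":[0.0197,0.15,-0.0114],"twist":[0,2.8,0],"gripper":0.0},{"delta_pos":[0.0197,0.157,-0.0114],"twist":[0,2.8,0],"gripper":0.0},{"delta_pos":[0.0197,0.161,-0.0114],"twist":[0,2.8,0],"gripper":0.0},{"delta_pos":[0.0197,0.1646,-0.0115],"twist":[0,2.8,0],"gripper":0.0},{"delta_pos":[0.0197,0.1646,-0.0115],"twist":[0,2.8,0],"gripper":0.0}]}}

```text
clock: 6.32
eef_pos: [0.5116, -0.0673, 0.0347]
tcp_rot: [-0.442, 0.439, -0.549, 0.557]
contact_force: [0.4, 0.1, -1.2]
opening: 0.0198
```

Run:
```python
from h import *
jpos(); st(); save(manip.read_camera("wrist"),"w4.png"); save(manip.read_camera("scene"),"s4.png"); go(-.13,0,.034)
a=cv2.imread("pics/w4.png")[0:260,180:460]; 
q=np.clip(proj("scene",[.54,.0,.02]),0,[639,399]).astype(int); print(q); b=cv2.imread("pics/s4.png"); x0=max(0,min(q[0]-100,440)); y0=max(0,min(q[1]-80,270)); b=cv2.resize(b[y0:y0+130,x0:x0+200],(800//2,260)); 
cv2.imwrite("pics/c4.png",np.hstack([cv2.resize(a,(400,371)),cv2.resize(b,(400,371))]))
```

```text
jig TCP x -0.1712 y -0.0006 z 0.0347 Fx 0.2 Fy -0.4 Fz -1.2
t 6.32 p [ 0.5116 -0.0673  0.0347] xhead 77.09 ty [ 0.0099 -0.006  -0.9999] F [ 0.4293  0.1403 -1.2468] op 0.0198
delta [-0.0411  0.0011 -0.0009] twist 0.0019643845339487598
[344 215]
```

View pics/c4.png

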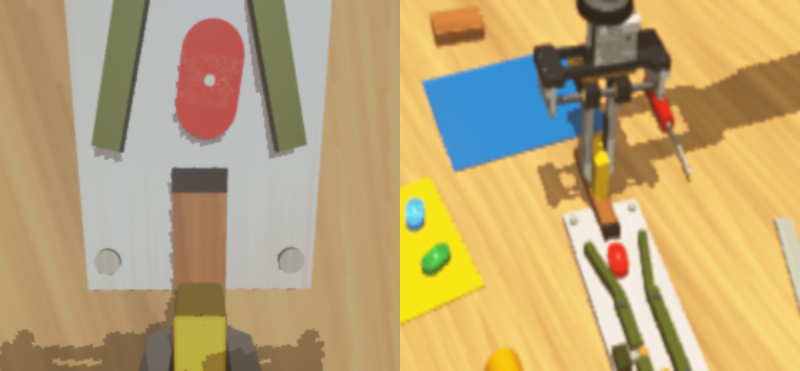

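Request:
{"name": "apply_moves", "arguments": {"steps": [{"delta_pos":[-0.006,0.0006,-0.0009],"twist":[0,0,0],"gripper":0.0},{"delta_pos":[-0.01,0.0008,-0.0009],"twist":[0,0,0],"gripper":0.0},{"delta_pos":[-0.014,0.001,-0.0009],"twist":[0,0,0],"gripper":0.0},{"delta_pos":[-0.018,0.001,-0.0009],"twist":[0,0,0],"gripper":0.0},{"delta_pos":[-0.022,0.001,-0.0009],"twist":[0,0,0],"gripper":0.0},{"delta_pos":[-0.026,0.001,-0.0009],"twist":[0,0,0],"gripper":0.0},{"delta_pos":[-0.03,0.001,-0.0009],"twist":[0,0,0],"gripper":0.0},{"delta_pos":[-0.034,0.001,-0.0009],"twist":[0,0,0],"gripper":0.0},{"delta_pos":[-0.038,0.001,-0.0009],"twist":[0,0,0],"gripper":0.0},{"delta_pos":[-0.042,0.001,-0.0009],"twist":[0,0,0],"gripper":0.0},{"delta_pos":[-0.046,0.0011,-0.0009],"twist":[0,0,0],"gripper":0.0},{"delta_pos":[-0.05,0.0011,-0.0009],"twist":[0,0,0],"gripper":0.0},{"delta_pos":[-0.05,0.0011,-0.0009],"twist":[0,0,0],"gripper":0.0}]}}

```text
clock: 7.5
eef_pos: [0.5223, -0.0174, 0.0339]
tcp_rot: [-0.443, 0.439, -0.549, 0.557]
contact_force: [0.3, 0.3, -1.2]
opening: 0.0194
```

```bash
cat >> h.py <<'E'
def blank():
    im=manip.read_camera("wrist"); hsv=cv2.cvtColor(im,cv2.COLOR_RGB2HSV)
    m=cv2.inRange(hsv,(0,100,110),(8,255,255)); m[:,:260]=0;m[:,385:]=0;m[200:]=0
    c=max(cv2.findContours(m,0,1)[0],key=cv2.contourArea)
    P=np.array([(at_z("wrist",p,.018)[:2]-M)@np.array([u,n]).T*1000 for p in c[:,0]],np.float32); print("blank",cv2.boundingRect(c),cv2.minAreaRect(P)); return im
E
python3 - <<'E'
from h import *
jpos(); save(blank(),"w5.png"); go(-.09,0.0,.034)
E
```

```text
jig TCP x -0.1202 y 0.0001 z 0.0339 Fx 0.3 Fy -0.3 Fz -1.2
blank (301, 36, 46, 82) ((-20.70252799987793, -2.0196847915649414), (26.05479621887207, 45.556427001953125), 85.84346008300781)
delta [-0.0305 -0.0002  0.0001] twist 0.042871692605388034
```

View pics/w5.png

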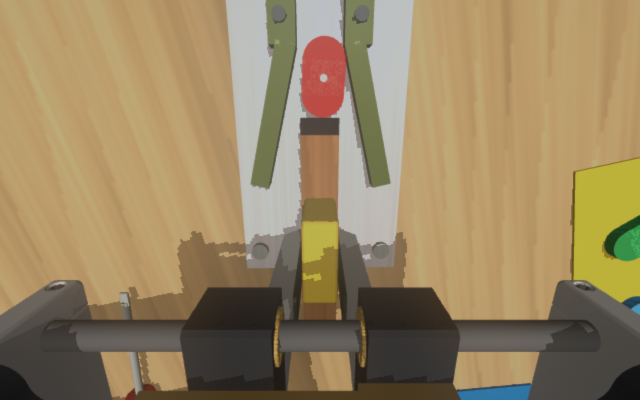

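Request:
{"name": "apply_moves", "arguments": {"steps": [{"delta_pos":[-0.004,0.0,-0.0003],"twist":[0,0,0],"gripper":0.0},{"delta_pos":[-0.007,0.0,-0.0006],"twist":[0,0,0],"gripper":0.0},{"delta_pos":[-0.01,0.0,-0.0006],"twist":[0,0,0],"gripper":0.0},{"delta_pos":[-0.013,0.0,-0.0006],"twist":[0,0,0],"gripper":0.0},{"delta_pos":[-0.016,0.0,-0.0006],"twist":[0,0,0],"gripper":0.0},{"delta_pos":[-0.019,0.0,-0.0006],"twist":[0,0,0],"gripper":0.0},{"delta_pos":[-0.022,0.0,-0.0006],"twist":[0,0,0],"gripper":0.0},{"delta_pos":[-0.025,0.0,-0.0006],"twist":[0,0,0],"gripper":0.0},{"delta_pos":[-0.028,0.0,-0.0006],"twist":[0,0,0],"gripper":0.0},{"delta_pos":[-0.031,0.0,-0.0006],"twist":[0,0,0],"gripper":0.0},{"delta_pos":[-0.031,0.0,-0.0006],"twist":[0,0,0],"gripper":0.0}]}}

```text
clock: 8.47
eef_pos: [0.5286, 0.0132, 0.0337]
tcp_rot: [-0.443, 0.439, -0.549, 0.557]
contact_force: [-0.2, 0.3, -0.8]
opening: 0.0194
```

Run:
```python
from h import *
jpos(); save(blank(),"w6.png"); go(-.06,0.001,.034)
```

```text
jig TCP x -0.0889 y 0.0008 z 0.0337 Fx 0.2 Fy 0.2 Fz -0.8
blank (301, 36, 44, 82) ((10.644105911254883, -1.0794878005981445), (25.94525718688965, 45.44300842285156), 89.06364440917969)
delta [-0.0292 -0.0004 -0.0002] twist 0.06419220357759059
```

Request:
{"name": "apply_moves", "arguments": {"steps": [{"delta_pos":[-0.004,0.0,-0.0002],"twist":[0,0,0],"gripper":0.0},{"delta_pos":[-0.007,0.0,-0.0002],"twist":[0,0,0],"gripper":0.0},{"delta_pos":[-0.01,0.0,-0.0002],"twist":[0,0,0],"gripper":0.0},{"delta_pos":[-0.013,0.0,-0.0002],"twist":[0,0,0],"gripper":0.0},{"delta_pos":[-0.016,0.0,-0.0002],"twist":[0,0,0],"gripper":0.0},{"delta_pos":[-0.019,0.0,-0.0002],"twist":[0,0,0],"gripper":0.0},{"delta_pos":[-0.022,-0.0002,-0.0002],"twist":[0,0,0],"gripper":0.0},{"delta_pos":[-0.025,-0.0003,-0.0002],"twist":[0,0,0],"gripper":0.0},{"delta_pos":[-0.028,-0.0003,-0.0002],"twist":[0,0,0],"gripper":0.0},{"delta_pos":[-0.031,-0.0003,-0.0002],"twist":[0,0,0],"gripper":0.0},{"delta_pos":[-0.034,-0.0004,-0.0002],"twist":[0,0,0],"gripper":0.0},{"delta_pos":[-0.036,-0.0004,-0.0002],"twist":[0,0,0],"gripper":0.0},{"delta_pos":[-0.036,-0.0004,-0.0002],"twist":[0,0,0],"gripper":0.0}]}}

```text
clock: 9.6
eef_pos: [0.5364, 0.0486, 0.034]
tcp_rot: [-0.443, 0.439, -0.549, 0.556]
contact_force: [0.2, 0.7, -1.3]
opening: 0.0195
```

Run:
```python
from h import *
jpos(); save(blank(),"w7.png"); go(-.04,0.001,.034)
for r in manip.landmark_of("wrist","roller_point")[:1]+manip.landmark_of("wrist","stop_face")[:1]: print(r, (at_z("wrist",r["position"],.012)[:2]-M)@np.array([u,n]).T)
```

```text
jig TCP x -0.0527 y 0.0010 z 0.0340 Fx 0.7 Fy -0.0 Fz -1.3
blank (301, 36, 44, 82) ((46.93136978149414, -0.8176918029785156), (26.03063201904297, 45.48908233642578), 89.0849609375)
delta [-0.0129 -0.      0.    ] twist 0.0881503228926448
{'position': [340.5, 35.4], 'conf': 0.89} [ 0.071  -0.0116]
```

View pics/w7.png

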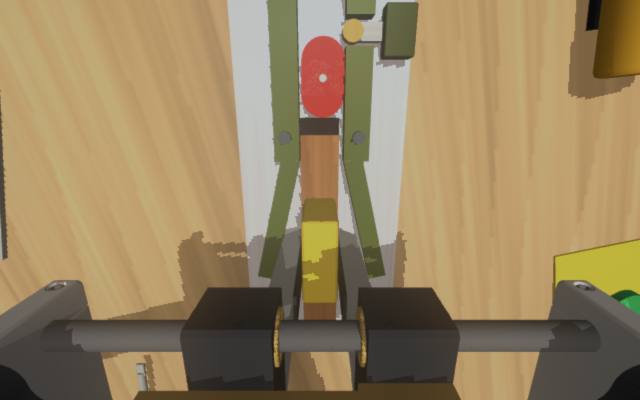

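The blank is straight in the channel at (322,77), its front right at the roller (352,31). Now slowly past the roller, feeling the force.

Request:
{"name": "apply_moves", "arguments": {"steps": [{"delta_pos":[-0.003,0.0,0.0],"twist":[0,0,0],"gripper":0.0},{"delta_pos":[-0.005,0.0,0.0],"twist":[0,0,0],"gripper":0.0},{"delta_pos":[-0.007,0.0,0.0],"twist":[0,0,0],"gripper":0.0},{"delta_pos":[-0.009,0.0,0.0],"twist":[0,0,0],"gripper":0.0},{"delta_pos":[-0.011,0.0,0.0],"twist":[0,0,0],"gripper":0.0},{"delta_pos":[-0.013,0.0,0.0],"twist":[0,0,0],"gripper":0.0},{"delta_pos":[-0.015,0.0,0.0],"twist":[0,0,0],"gripper":0.0},{"delta_pos":[-0.017,0.0,0.0],"twist":[0,0,0],"gripper":0.0}]}}

```text
clock: 10.42
eef_pos: [0.5402, 0.0648, 0.034]
tcp_rot: [-0.443, 0.439, -0.549, 0.557]
contact_force: [0.3, -1.4, -0.1]
opening: 0.0197
```

Run:
```python
from h import *
jpos(); blank(); jpos(); go(-.02,0.001,.034)
```

```text
jig TCP x -0.0360 y 0.0010 z 0.0340 Fx -1.3 Fy -0.6 Fz -0.1
blank (298, 37, 44, 81) ((63.799068450927734, 1.0276622772216797), (45.01981735229492, 25.836572647094727), 1.2630614042282104)
jig TCP x -0.0358 y 0.0010 z 0.0340 Fx -0.2 Fy -0.4 Fz -1.5
delta [-0.0158 -0.0001  0.    ] twist 0.08511158762917148
```

```bash
cat >> h.py <<'E'
def brass(im):
    hsv=cv2.cvtColor(im,cv2.COLOR_RGB2HSV); fr=np.where(cv2.inRange(hsv[:130,310:332],(0,100,110),(8,255,255)).any(1))[0]
    print("blank front row",fr[:1]); 
    for r in range(0,max(fr[0],2) if len(fr) else 40,2): print(r,[tuple(int(v) for v in hsv[r,c]) for c in (308,314,320,326,332)])
E
python3 - <<'E'
from h import *
im=manip.read_camera("wrist"); save(im,"w8.png"); brass(im); print((at_z("wrist",(320,0),.014)[:2]-M)@u)
E
```

```text
blank front row [37]
0 [(107, 9, 198), (80, 4, 191), (27, 16, 174), (45, 3, 154), (70, 4, 194)]
2 [(107, 9, 198), (80, 4, 194), (27, 16, 174), (45, 3, 154), (70, 4, 194)]
4 [(107, 9, 198), (80, 4, 194), (27, 16, 174), (45, 3, 154), (68, 5, 195)]
6 [(105, 10, 199), (23, 54, 190), (22, 71, 183), (21, 78, 167), (42, 7, 193)]
8 [(107, 9, 198), (22, 122, 190), (22, 123, 190), (22, 123, 190), (30, 8, 191)]
10 [(103, 9, 198), (22, 123, 190), (22, 123, 190), (22, 123, 190), (30, 8, 191)]
12 [(103, 9, 198), (22, 123, 190), (22, 125, 190), (22, 125, 190), (30, 9, 191)]
14 [(105, 8, 193), (22, 123, 190), (22, 125, 190), (22, 123, 190), (30, 9, 191)]
16 [(8, 13, 157), (22, 125, 190), (22, 125, 190), (22, 123, 190), (30, 9, 191)]
18 [(11, 13, 157), (20, 119, 144), (20, 118, 145), (20, 120, 144), (42, 7, 190)]
20 [(8, 6, 162), (16, 78, 92), (16, 78, 92), (17, 80, 92), (50, 4, 189)]
22 [(105, 8, 194), (12, 24, 140), (12, 24, 140), (12, 23, 142), (70, 4, 194)]
24 [(105, 8, 194), (13, 15, 152), (10, 21, 143), (8, 19, 145), (70, 4, 194)]
26 [(107, 9, 198), (80, 4, 194), (10, 21, 144), (100, 4, 187), (70, 4, 194)]
28 [(110, 8, 198), (75, 3, 194), (70, 4, 191), (102, 7, 196), (70, 4, 194)]
30 [(110, 8, 198), (70, 4, 195), (70, 4, 195), (105, 5, 196), (70, 4, 194)]
32 [(105, 8, 198), (80, 4, 195), (80, 4, 194), (98, 5, 196), (60, 4, 195)]
34 [(107, 9, 198), (75, 3, 194), (75, 3, 194), (98, 5, 196), (60, 3, 194)]
36 [(105, 8, 198), (4, 9, 191), (2, 94, 190), (173, 5, 192), (60, 4, 195)]
0.10611731494785827
```

Run:
```python
import cv2
im=cv2.imread("pics/w8.png"); cv2.imwrite("pics/c8.png",cv2.resize(im[0:140,240:400],None,fx=4,fy=4,interpolation=cv2.INTER_CUBIC))
```

```text
(no output)
```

View pics/c8.png

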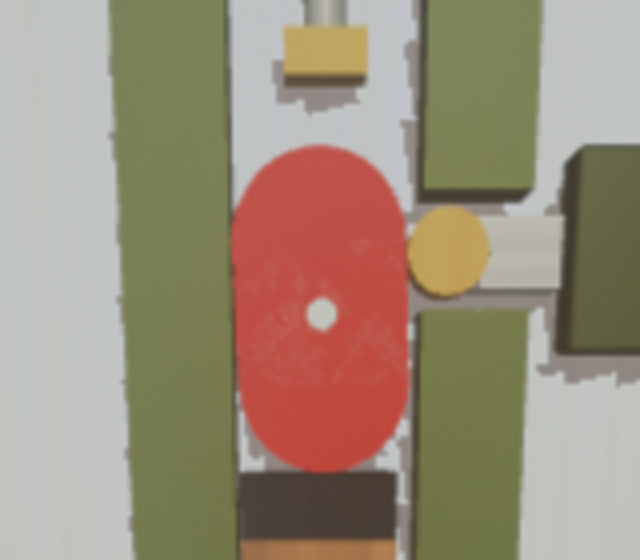

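The crop shows the brass tip (front edge at row 18.5) about 10 mm ahead of the blank's front (row 36.5), with the roller at its side. I'm going 8 mm forward, then feeling.

Request:
{"name": "apply_moves", "arguments": {"steps": [{"delta_pos":[-0.002,0.0,0.0],"twist":[0,0,0],"gripper":0.0},{"delta_pos":[-0.0035,0.0,0.0],"twist":[0,0,0],"gripper":0.0},{"delta_pos":[-0.005,0.0,0.0],"twist":[0,0,0],"gripper":0.0},{"delta_pos":[-0.0065,0.0,0.0],"twist":[0,0,0],"gripper":0.0},{"delta_pos":[-0.0075,0.0,0.0],"twist":[0,0,0],"gripper":0.0},{"delta_pos":[-0.008,0.0,0.0],"twist":[0,0,0],"gripper":0.0},{"delta_pos":[-0.008,0.0,0.0],"twist":[0,0,0],"gripper":0.0}]}}

```text
clock: 11.1
eef_pos: [0.542, 0.0729, 0.0339]
tcp_rot: [-0.443, 0.439, -0.549, 0.557]
contact_force: [-0.6, -1.6, -0.7]
opening: 0.0194
```

Run:
```python
from h import *
jpos(); im=blank();brass(im)
```

```text
jig TCP x -0.0278 y 0.0011 z 0.0339 Fx -1.7 Fy 0.3 Fz -0.7
blank (298, 36, 45, 83) ((71.7718734741211, 0.8190641403198242), (46.09212875366211, 26.343103408813477), 1.7220062017440796)
blank front row [36]
0 [(105, 10, 199), (83, 5, 195), (27, 15, 172), (38, 7, 142), (68, 5, 195)]
2 [(107, 11, 200), (75, 5, 195), (27, 16, 173), (45, 4, 141), (68, 5, 195)]
4 [(107, 11, 200), (80, 4, 190), (27, 16, 173), (38, 7, 144), (68, 5, 195)]
6 [(105, 10, 199), (13, 12, 153), (27, 16, 173), (40, 5, 144), (68, 5, 195)]
8 [(103, 9, 198), (18, 8, 159), (27, 16, 173), (30, 5, 143), (68, 5, 195)]
10 [(105, 10, 199), (70, 4, 191), (27, 16, 173), (38, 7, 143), (68, 5, 195)]
12 [(105, 10, 199), (70, 4, 191), (27, 16, 173), (38, 7, 143), (60, 4, 195)]
14 [(105, 10, 199), (70, 4, 192), (27, 16, 173), (30, 7, 142), (60, 4, 195)]
16 [(107, 9, 199), (80, 4, 194), (25, 16, 173), (30, 7, 142), (68, 5, 195)]
18 [(105, 8, 198), (75, 5, 195), (25, 16, 173), (30, 7, 142), (68, 5, 195)]
20 [(103, 9, 198), (80, 4, 194), (25, 16, 173), (20, 11, 135), (60, 4, 195)]
22 [(107, 9, 199), (21, 79, 191), (21, 93, 186), (21, 92, 186), (35, 8, 193)]
24 [(107, 9, 199), (22, 124, 191), (22, 125, 191), (22, 125, 191), (30, 8, 191)]
26 [(105, 10, 199), (21, 125, 191), (22, 125, 191), (22, 125, 191), (30, 8, 191)]
28 [(107, 9, 198), (21, 127, 191), (21, 125, 191), (22, 125, 191), (30, 9, 192)]
30 [(10, 9, 162), (21, 127, 191), (21, 127, 191), (22, 125, 191), (30, 9, 191)]
32 [(10, 15, 158), (21, 127, 191), (22, 126, 190), (22, 126, 190), (30, 11, 192)]
34 [(105, 5, 190), (18, 107, 112), (18, 109, 112), (18, 112, 112), (45, 5, 188)]
```

Request:
{"name": "apply_moves", "arguments": {"steps": [{"delta_pos":[-0.0007,0.0,0.0],"twist":[0,0,0],"gripper":0.0},{"delta_pos":[-0.0013,0.0,0.0],"twist":[0,0,0],"gripper":0.0},{"delta_pos":[-0.002,0.0,0.0],"twist":[0,0,0],"gripper":0.0},{"delta_pos":[-0.002,0.0,0.0],"twist":[0,0,0],"gripper":0.0}]}}

```text
clock: 11.48
eef_pos: [0.5422, 0.0743, 0.034]
tcp_rot: [-0.442, 0.44, -0.549, 0.557]
contact_force: [-2.1, -4.2, 0.9]
opening: 0.0196
```

Run:
```python
from h import *
jpos()
```

```text
jig TCP x -0.0263 y 0.0011 z 0.0340 Fx -4.6 Fy 1.2 Fz 0.9
```

Request:
{"name": "apply_moves", "arguments": {"steps": [{"delta_pos":[-0.0007,0.0,0.0],"twist":[0,0,0],"gripper":0.0},{"delta_pos":[-0.001,0.0,0.0],"twist":[0,0,0],"gripper":0.0},{"delta_pos":[-0.001,0.0,0.0],"twist":[0,0,0],"gripper":0.0}]}}

```text
clock: 11.73
eef_pos: [0.5423, 0.0744, 0.0341]
tcp_rot: [-0.442, 0.44, -0.548, 0.557]
contact_force: [-1.6, -4.6, 1.4]
opening: 0.0194
```

Run:
```python
from h import *
jpos()
```

```text
jig TCP x -0.0262 y 0.0011 z 0.0341 Fx -4.8 Fy 0.6 Fz 1.4
```

Request:
{"name": "apply_moves", "arguments": {"steps": [{"delta_pos":[-0.0014,0.0,0.0],"twist":[0,0,0],"gripper":0.0},{"delta_pos":[-0.0018,0.0,0.0],"twist":[0,0,0],"gripper":0.0},{"delta_pos":[-0.0018,0.0,0.0],"twist":[0,0,0],"gripper":0.0}]}}

```text
clock: 11.98
eef_pos: [0.5424, 0.0746, 0.0344]
tcp_rot: [-0.441, 0.441, -0.547, 0.558]
contact_force: [-1.9, -6.9, 2.3]
opening: 0.0194
```

Run:
```python
from h import *
jpos()
```

```text
jig TCP x -0.0260 y 0.0010 z 0.0344 Fx -7.2 Fy 0.3 Fz 2.3
```

Request:
{"name": "apply_moves", "arguments": {"steps": [{"delta_pos":[-0.0022,0.0,0.0],"twist":[0,0,0],"gripper":0.0},{"delta_pos":[-0.0029,0.0,0.0],"twist":[0,0,0],"gripper":0.0},{"delta_pos":[-0.0029,0.0,0.0],"twist":[0,0,0],"gripper":0.0}]}}

```text
clock: 12.23
eef_pos: [0.5425, 0.0748, 0.0348]
tcp_rot: [-0.439, 0.443, -0.546, 0.559]
contact_force: [-3.0, -9.0, 3.1]
opening: 0.0197
```

Run:
```python
from h import *
jpos()
```

```text
jig TCP x -0.0258 y 0.0010 z 0.0348 Fx -9.4 Fy 1.0 Fz 3.1
```

Request:
{"name": "apply_moves", "arguments": {"steps": [{"delta_pos":[-0.0033,0.0,0.0],"twist":[0,0,0],"gripper":0.0},{"delta_pos":[-0.0038,0.0,0.0],"twist":[0,0,0],"gripper":0.0},{"delta_pos":[-0.0039,0.0,0.0],"twist":[0,0,0],"gripper":0.0},{"delta_pos":[-0.0039,0.0,0.0],"twist":[0,0,0],"gripper":0.0}]}}

```text
clock: 12.57
eef_pos: [0.5426, 0.075, 0.0353]
tcp_rot: [-0.437, 0.445, -0.545, 0.561]
contact_force: [-3.7, -11.2, 4.2]
opening: 0.0197
```

Run:
```python
from h import *
jpos(); st()
```

```text
jig TCP x -0.0255 y 0.0009 z 0.0353 Fx -11.8 Fy 1.1 Fz 4.2
t 12.57 p [0.5426 0.075  0.0353] xhead 77.16 ty [ 0.0054 -0.0241 -0.9997] F [ -3.6853 -11.2395   4.1793] op 0.0197
```

Request:
{"name": "apply_moves", "arguments": {"steps": [{"delta_pos":[-0.0041,0.0,0.0],"twist":[0,0,0],"gripper":0.0},{"delta_pos":[-0.0041,0.0,0.0],"twist":[0,0,0],"gripper":0.0},{"delta_pos":[-0.0041,0.0,0.0],"twist":[0,0,0],"gripper":0.0},{"delta_pos":[-0.0041,0.0,0.0],"twist":[0,0,0],"gripper":0.0},{"delta_pos":[-0.0041,0.0,0.0],"twist":[0,0,0],"gripper":0.0},{"delta_pos":[-0.0041,0.0,0.0],"twist":[0,0,0],"gripper":0.0},{"delta_pos":[-0.0041,0.0,0.0],"twist":[0,0,0],"gripper":0.0},{"delta_pos":[-0.0041,0.0,0.0],"twist":[0,0,0],"gripper":0.0},{"delta_pos":[-0.0041,0.0,0.0],"twist":[0,0,0],"gripper":0.0}]}}

```text
clock: 13.32
eef_pos: [0.5427, 0.0752, 0.0359]
tcp_rot: [-0.435, 0.447, -0.543, 0.562]
contact_force: [-5.2, -12.2, 5.9]
opening: 0.0198
```

Run:
```python
from h import *
jpos(); im=blank(); save(im,"w9.png")
p,R,s=tool(); R0=Ro.from_quat(np.roll([-.443,.439,-.549,.557],-1)).as_matrix()
print("twist to original tilt",np.degrees(Ro.from_matrix(R.T@R0).as_rotvec())); print(R.T@np.array([0,0,1]))
```

```text
jig TCP x -0.0253 y 0.0009 z 0.0359 Fx -13.1 Fy 2.4 Fz 5.9
blank (297, 37, 45, 82) ((73.35408782958984, 1.017343521118164), (45.36527633666992, 26.053089141845703), 1.3336511850357056)
twist to original tilt [0.1322 0.0147 1.5651]
[ 0.0299 -0.9995  0.0101]
```

Pressed at about 12–13 N (stick side, including about 1.5 N of roller drag) for 0.75 s; the blank stayed straight. Withdrawing now.

Request:
{"name": "apply_moves", "arguments": {"steps": [{"delta_pos":[0.0,0.0,0.0],"twist":[0,0,0],"gripper":0.0},{"delta_pos":[0.003,0.0,0.0],"twist":[0,0,0.5],"gripper":0.0},{"delta_pos":[0.008,0.0,0.0],"twist":[0,0,1.0],"gripper":0.0},{"delta_pos":[0.014,0.0,0.0],"twist":[0,0,1.56],"gripper":0.0},{"delta_pos":[0.024,0.0,0.0],"twist":[0,0,1.56],"gripper":0.0},{"delta_pos":[0.036,0.0,0.0],"twist":[0,0,1.56],"gripper":0.0},{"delta_pos":[0.048,0.0,0.0],"twist":[0,0,1.56],"gripper":0.0},{"delta_pos":[0.06,0.0,0.0],"twist":[0,0,1.56],"gripper":0.0},{"delta_pos":[0.072,0.0,0.0],"twist":[0,0,1.56],"gripper":0.0},{"delta_pos":[0.084,0.0,0.0],"twist":[0,0,1.56],"gripper":0.0},{"delta_pos":[0.1,0.0,0.0],"twist":[0,0,1.56],"gripper":0.0},{"delta_pos":[0.12,0.0,0.0],"twist":[0,0,1.56],"gripper":0.0},{"delta_pos":[0.145,0.0,0.0],"twist":[0,0,1.56],"gripper":0.0},{"delta_pos":[0.165,-0.02,0.0],"twist":[0,0,1.56],"gripper":0.0},{"delta_pos":[0.165,-0.05,0.0],"twist":[0,0,1.56],"gripper":0.0},{"delta_pos":[0.165,-0.06,0.0],"twist":[0,0,1.56],"gripper":0.0},{"delta_pos":[0.165,-0.06,0.0],"twist":[0,0,1.56],"gripper":0.0}]}}

```text
clock: 14.78
eef_pos: [0.5082, -0.0849, 0.1046]
tcp_rot: [-0.444, 0.437, -0.547, 0.559]
contact_force: [0.6, -0.5, -1.8]
opening: 0.0198
```

Run:
```python
from h import *
jpos(); st(); im=manip.read_camera("scene"); save(im,"s10.png"); t=manip.read_camera("top"); save(t,"t10.png")
hsv=cv2.cvtColor(t,cv2.COLOR_RGB2HSV)
m=cv2.inRange(hsv,(95,120,90),(112,255,255)); m[:,:350]=0;m[:,470:]=0;m[:165]=0;m[275:]=0
c=np.vstack([x for x in cv2.findContours(m,0,1)[0] if cv2.contourArea(x)>30]); P=np.array([at_z("top",p,.002)[:2]*1000 for p in c[:,0]],np.float32); print("mat",cv2.minAreaRect(cv2.convexHull(P)))
a=cv2.resize(t[170:280,205:455],None,fx=3.2,fy=3.2,interpolation=cv2.INTER_CUBIC); cv2.imwrite("pics/c10.png",cv2.cvtColor(a,cv2.COLOR_RGB2BGR))
# target: stick on mat, upright TCP
t0=np.array([.535,-.285,.08]); p,R,s=tool(); print("to",t0,R.T@(t0-p), R.T@[0,0,1.])
```

```text
jig TCP x -0.1891 y -0.0012 z 0.1046 Fx -0.3 Fy -0.7 Fz -1.8
t 14.78 p [ 0.5082 -0.0849  0.1046] xhead 77.1 ty [ 0.017  -0.0067 -0.9998] F [ 0.624  -0.4536 -1.7766] op 0.0198
mat ((532.32958984375, -297.1140441894531), (198.81536865234375, 257.7575988769531), 83.28484344482422)
to [ 0.535 -0.285  0.08 ] [0.1898 0.0218 0.073 ] [ 0.0026 -0.9999  0.0104]
```

View pics/c10.png

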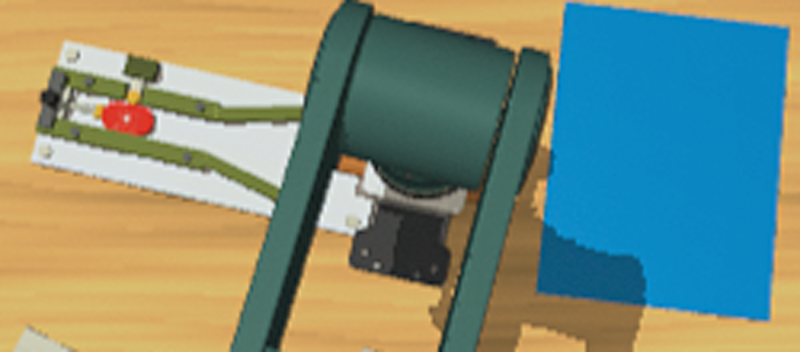

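The blank sits on the brass tip at crop (128,118), clear of the stick. Mat centre is (0.532,-0.297). Now the transport numbers.

Run:
```python
from h import *
Rg=Ro.from_quat(np.roll([.516,-.515,.48,-.488],-1)); p,R,s=tool(); print(Rg.as_matrix().T@[0,0,1.])
Rt=Ro.from_euler("z",83.3-93.6,degrees=True)*Rg
print("twist",np.degrees((Ro.from_matrix(R).inv()*Rt).as_rotvec()))
for z in(.12,.06): print(z,R.T@(np.array([.532,-.297,z])-p))
```

```text
[ 0.0073 -0.9999  0.0088]
twist [-0.0613 -6.1352 -0.2084]
0.12 [ 0.2023 -0.0182  0.0732]
0.06 [0.2022 0.0418 0.0725]
```

Request:
{"name": "apply_moves", "arguments": {"steps": [{"delta_pos":[0.03,-0.018,0.01],"twist":[0,-1,0],"gripper":0.0},{"delta_pos":[0.06,-0.018,0.022],"twist":[0,-2,0],"gripper":0.0},{"delta_pos":[0.09,-0.018,0.033],"twist":[0,-3,-0.1],"gripper":0.0},{"delta_pos":[0.12,-0.018,0.044],"twist":[0,-4,-0.2],"gripper":0.0},{"delta_pos":[0.15,-0.01,0.055],"twist":[0,-5,-0.2],"gripper":0.0},{"delta_pos":[0.18,0.01,0.065],"twist":[0,-6.1,-0.2],"gripper":0.0},{"delta_pos":[0.2022,0.03,0.0725],"twist":[0,-6.1,-0.2],"gripper":0.0},{"delta_pos":[0.2022,0.0418,0.0725],"twist":[0,-6.1,-0.2],"gripper":0.0},{"delta_pos":[0.2022,0.0418,0.0725],"twist":[0,-6.1,-0.2],"gripper":0.0},{"delta_pos":[0.2022,0.0418,0.0725],"twist":[0,-6.1,-0.2],"gripper":0.0}]}}

```text
clock: 15.72
eef_pos: [0.5306, -0.2951, 0.0571]
tcp_rot: [-0.47, 0.47, -0.526, 0.531]
contact_force: [0.0, 0.0, -0.5]
opening: 0.0192
```

Run:
```python
from h import *
st(); p,R,s=tool(); 
for z in(.03,.0265,.025): print(z,R.T@(np.array([.532,-.297,z])-p))
```

```text
t 15.72 p [ 0.5306 -0.2951  0.0571] xhead 83.31 ty [ 0.0044 -0.0044 -1.    ] F [ 0.0047  0.0045 -0.5085] op 0.0192
0.03 [0.0016 0.0272 0.0015]
0.0265 [0.0016 0.0307 0.0014]
0.025 [0.0016 0.0322 0.0014]
```

Request:
{"name": "apply_moves", "arguments": {"steps": [{"delta_pos":[0,0.008,0],"twist":[0,0,0],"gripper":0.0},{"delta_pos":[0,0.016,0],"twist":[0,0,0],"gripper":0.0},{"delta_pos":[0,0.023,0],"twist":[0,0,0],"gripper":0.0},{"delta_pos":[0,0.028,0],"twist":[0,0,0],"gripper":0.0},{"delta_pos":[0,0.031,0],"twist":[0,0,0],"gripper":0.0},{"delta_pos":[0,0.0315,0],"twist":[0,0,0],"gripper":0.0},{"delta_pos":[0,0.0315,0],"twist":[0,0,0],"gripper":0.0}]}}

```text
clock: 16.3
eef_pos: [0.5309, -0.2952, 0.0258]
tcp_rot: [-0.47, 0.47, -0.526, 0.531]
contact_force: [0.1, -0.4, -0.8]
opening: 0.0199
```

Run:
```python
from h import *
st()
```

```text
t 16.3 p [ 0.5309 -0.2952  0.0258] xhead 83.33 ty [ 0.0048 -0.0047 -1.    ] F [ 0.123  -0.3921 -0.8217] op 0.0199
```

Request:
{"name": "apply_moves", "arguments": {"steps": [{"delta_pos":[0,0.001,0],"twist":[0,0,0],"gripper":0.0},{"delta_pos":[0,0.0017,0],"twist":[0,0,0],"gripper":0.0},{"delta_pos":[0,0.002,0],"twist":[0,0,0],"gripper":0.0},{"delta_pos":[0,0.002,0],"twist":[0,0,0],"gripper":0.0}]}}

```text
clock: 16.63
eef_pos: [0.5313, -0.2955, 0.0251]
tcp_rot: [-0.47, 0.47, -0.525, 0.531]
contact_force: [-1.5, 2.0, 5.6]
opening: 0.0197
```

Touched down at the same height as when grasped. Release and lift.

Request:
{"name": "apply_moves", "arguments": {"steps": [{"delta_pos":[0,0,0],"twist":[0,0,0],"gripper":0.02},{"delta_pos":[0,0,0],"twist":[0,0,0],"gripper":0.03},{"delta_pos":[0,0,0],"twist":[0,0,0],"gripper":0.045},{"delta_pos":[0,0,0],"twist":[0,0,0],"gripper":0.045},{"delta_pos":[0,0,0],"twist":[0,0,0],"gripper":0.045},{"delta_pos":[0,-0.01,0],"twist":[0,0,0],"gripper":0.045},{"delta_pos":[0,-0.03,0],"twist":[0,0,0],"gripper":0.045},{"delta_pos":[0,-0.06,0],"twist":[0,0,0],"gripper":0.045},{"delta_pos":[0,-0.1,0],"twist":[0,0,0],"gripper":0.045},{"delta_pos":[0.03,-0.14,0],"twist":[0,0,0],"gripper":0.045},{"delta_pos":[0.03,-0.18,0],"twist":[0,0,0],"gripper":0.045},{"delta_pos":[0.03,-0.2,0],"twist":[0,0,0],"gripper":0.045},{"delta_pos":[0.03,-0.2,0],"twist":[0,0,0],"gripper":0.045},{"delta_pos":[0.03,-0.2,0],"twist":[0,0,0],"gripper":0.045}]}}

```text
clock: 17.8
eef_pos: [0.5275, -0.325, 0.2286]
tcp_rot: [-0.471, 0.469, -0.523, 0.533]
contact_force: [0.6, -0.0, 0.1]
opening: 0.0448
```

Run:
```python
from h import *
st(); w=manip.read_camera("wrist"); s=manip.read_camera("scene")
for r in manip.landmark_of("scene","blank")[:5]: print(np.round(r["position"]),r["conf"],(at_z("scene",r["position"],.01)[:2]-M)@np.array([u,n]).T)
o=np.vstack([cv2.resize(w,(440,275)),cv2.resize(s,(440,275))]); save(o,"f.png")
```

```text
t 17.8 p [ 0.5275 -0.325   0.2286] xhead 83.31 ty [ 0.0106 -0.0089 -0.9999] F [ 0.6239 -0.0314  0.1018] op 0.0448
[252. 282.] 0.76 [ 0.0731 -0.292 ]
[376. 258.] 0.57 [0.0713 0.013 ]
[360. 147.] 0.41 [-0.4877  0.1712]
```

View pics/f.png

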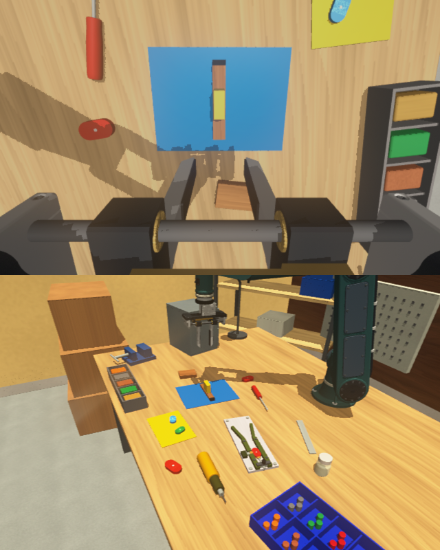

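The stick lies flat on the mat (nose at (219,62), margins of about 20 mm). One close check of the blank before handing in.

Request:
{"name": "apply_moves", "arguments": {"steps": [{"delta_pos":[-0.395,0,-0.031],"twist":[0,6.2,0],"gripper":0.045},{"delta_pos":[-0.395,0,-0.031],"twist":[0,6.2,0],"gripper":0.045},{"delta_pos":[-0.395,0,-0.031],"twist":[0,6.2,0],"gripper":0.045},{"delta_pos":[-0.395,0,-0.031],"twist":[0,6.2,0],"gripper":0.045},{"delta_pos":[-0.395,0,-0.031],"twist":[0,6.2,0],"gripper":0.045},{"delta_pos":[-0.395,0,-0.031],"twist":[0,6.2,0],"gripper":0.045},{"delta_pos":[-0.395,0,-0.031],"twist":[0,6.2,0],"gripper":0.045},{"delta_pos":[-0.395,0,-0.031],"twist":[0,6.2,0],"gripper":0.045},{"delta_pos":[-0.395,0,-0.031],"twist":[0,6.2,0],"gripper":0.045},{"delta_pos":[-0.395,0,-0.031],"twist":[0,6.2,0],"gripper":0.045},{"delta_pos":[-0.395,0,-0.031],"twist":[0,6.2,0],"gripper":0.045},{"delta_pos":[-0.395,0,-0.031],"twist":[0,6.2,0],"gripper":0.045},{"delta_pos":[-0.395,0,-0.031],"twist":[0,6.2,0],"gripper":0.045}]}}

```text
clock: 19.03
eef_pos: [0.5403, 0.0718, 0.2203]
tcp_rot: [-0.44, 0.442, -0.552, 0.554]
contact_force: [0.3, -0.1, 0.2]
opening: 0.0449
```

Run:
```python
from h import *
st(); im=blank(); save(cv2.resize(im[30:180,240:400],None,fx=4,fy=4,interpolation=cv2.INTER_CUBIC),"f2.png")
```

```text
t 19.03 p [0.5403 0.0718 0.2203] xhead 77.13 ty [-0.0002 -0.004  -1.    ] F [ 0.265  -0.0782  0.1854] op 0.0449
blank (310, 69, 22, 41) ((73.23042297363281, 0.7299671173095703), (44.89522171020508, 25.126815795898438), 0.5939024686813354)
```

View pics/f2.png

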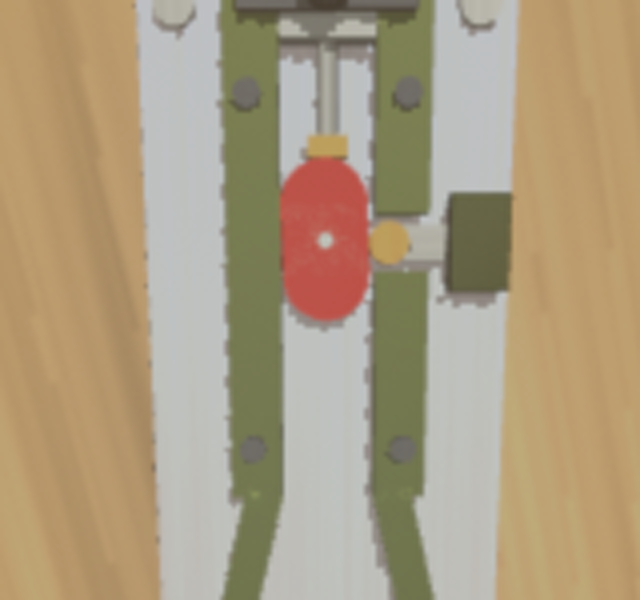

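The blank touches the brass tip at crop (327,157) and lies straight, so I'm handing in.

```bash
python3 -c "
from h import *
print(manip.hand_in()); st()"
```

```text
the job is handed in; nothing more can be done
None
the job is handed in; nothing more can be done
```

The job is done and handed in at about 19 s. I gripped the push stick by its yellow handle, fed the red blank straight through the mouth and past the roller, and felt it stop on the brass tip.

- **Press:** I held it there for about 0.75 s. The wrist read 11.8 N just before the hold and 13.1 N at its end, of which about 1.5 N is roller drag. No reading came near 20 N, though I only read the force at the end of each move.
- **Stick:** I drew it back out and laid it flat on its base on the blue mat, about 20 mm from the nearest edges.
- **Last checks:** The blank touches the tip and lies within about 1° of the channel; its position matches the one while pressing to 0.2 mm. The gripper was clear, with no contact force. By eye nothing else had moved, though the screwdriver, rule, jar and spares were not measured.
- **Disagreements:** The network's mouth point was 3.6 mm off to one side, so I used the rail and bed edges instead. In the last scene picture its best "blank" was another red one; its second matched the red blank along the channel but was about 12 mm off sideways, so I relied on the close view. The stick pitched about 1.5° in the press, nose on the bed (wrist vertical force up to 5.9 N), and I levelled it on the way out.

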